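# Ratchet a glue-up clamp tight on two oak strips

### The arm

A 6-joint arm with a two-finger parallel gripper is mounted at the origin on a cart in front of the work surface, level with it; the furniture and walls round the work are solid. World frame = base frame: x ahead of the robot, y to its left, z up, the work surface at z = 0. Lengths are in m, angles in degrees, forces in N, time in s.
With the tool pointing down it reaches from about 0.3 to 0.75 m from the base axis. Payload 8.5 kg.
Tool frame: the origin (TCP) lies midway between the tips of the shut fingers; the grasp point (between the pads) lies 19 mm behind it; z points along the fingers, y is the line along which they close (so a half turn about z gives the same grasp; the last joint's range is limited). The gripper opens to 85 mm and grips with 20 to 120 N. Pads are 22 mm wide; open, the fingers measure 114 mm over their backs; the gripper's body (76 mm by 85 mm) begins 54 mm behind the grasp point. The pads swing forward as they close: fully open they stand 13 mm farther back than shut.
Start: joints at [-81.033, 21.807, 74.336, -0, 83.858, -12.336], TCP at [0.2, -0.512, 0.231] pointing down, gripper open.
Joint ranges: [-178.18, 178.18], [-50.72, 133.34], [12.68, 142.11], [-81.47, 261.47], [9.98, 163.14], [-165.26, 165.26]. Speed limits (degrees/s): [136.94, 136.94, 180, 180, 180, 180].

### API

Orientations are given as a 3x3 rotation matrix whose columns are the frame's x, y, z axes.
In Python, from rig import env, get_image, close_job gives the robot as it stands.
- The arm moves only by the tool step_arm, never from a script. Its argument "targets" is a list of rows, each a list of 2 entries, a list of its own where there are three numbers: the shift along the tool's x, y, z as a fraction of full scale, then the turn, a rotation vector about the tool's x, y, z as a fraction of full scale. In form: [[[x, y, z], [wx, wy, wz]], ...]. A call has 1 to 10 rows; each row is the pose to reach, as a shift and turn from the pose commanded when the call began, along the tool's axes at that moment; what a row does not reach only later rows make up. Full scale, the value 1, is 0.3 m for a shift and 45 degrees for a turn. A row lasts 1/12 s, in which the tool goes at most 41.7 mm and 7.16 degrees, less where a joint would pass 70% of its speed; a pose out of reach is approached as far as the arm can. A call with a number of a shift or a turn outside -1 to 1 is refused whole. A call with a gripper value outside its range is refused whole. "jaw" is the finger opening in mm, from 0 to 85.4, set as the call begins (left out, the last holds). The fingers move at their own pace and stop on an object; "grip_force" is the grip in N (left out, the last holds). Time passes only in rows, so rows that repeat a pose let the fingers close. It gives the time, the measured TCP pose, the force, the opening and the grip force at its end, in the units of the state.
- env.observe(): the state, without advancing time (a new reading comes with each control period).
- get_image(name): name is "side" or "top" or "wrist"; returns a dict with "img" (420x560x3 uint8, red, green, blue), "z_map" (420x560 float32, m along the optical axis (not along the pixel's ray), 0 where there is no reading), "intrinsics" (3x3 intrinsics, pixels), "rvec" (rotation vector, rad) and "tvec" (3), from world to camera coordinates, as OpenCV has them. Camera axes: x right, y down, z forward; pixel columns grow to the right and rows downward; lengths in m; the calibration is good to about 2 mm. A picture is of the moment at which its call begins.
- close_job(): hands the job in; it is judged then, once.
The state is a dict: "time_s": time; "q": joint angles; "qvel": joint speeds; "joint_efforts": joint torques, N m; "position": TCP position; "tool_rot": TCP orientation; "ft_force": force on the tool from outside, world axes, zero at the start; "wrist_torque": the same for the moment, N m; "grip_width": finger opening in m; "gripper_force": force on a finger pad.
Only numpy, scipy, OpenCV 4.12 (cv2) and the standard library are available. Lean on these libraries where they do the work, as an engineer would, in place of code of your own. Each camera call takes 0.05 s, during which the arm holds its last target. There are 200 camera calls.

### The job

Two oak strips lie loose in the small clamp on the desk. Pick up the ratchet wrench, drop its ring over the clamp's toothed hub until it sits down on the flange, and swing the handle back and forth (clockwise seen from above tightens, the other way it slips freely) until the jaw squeezes the two strips together against the fence and the hub takes about 0.55 N m to turn: not much tighter, or the strips are crushed. Then let go, leaving the wrench on the hub and everything else on the desk where it is.

Things in the scene. Friction and masses are not known exactly. Their poses are not given: they have to be found in the camera images.
- clamp: grey steel clamp, fixed on the desk: bed 90 x 225 x 12 mm, a 66 x 66 mm gear housing (top 32 mm over the desk) at its right end, a fence (90 x 20 mm, top 32 mm up) across its left end. Origin on the desk under the hub's axis; +y runs along the bed from hub to fence (fence face at y = 0.165; bed from y = -0.035 to 0.190), z up. The handle can swing freely round the clamp's -y
- hub_seat (a point): point on the drive hub's vertical axis at its flange's top (56 mm dia.), where the ring rests; 34 mm over the desk. Above: collar (45 mm dia.), 15 teeth and pilot (42 mm dia., to 20 mm up), guide cone to 18 mm dia. at 36 mm. Clockwise tightens; takes 0.35 N m to turn (stays where left) plus 0.008 N m per N of jaw force; held still one feels 0.1 to 0.2 less. Axes turn with the hub
- jaw: dark steel jaw, 80 x 14 x 18 mm, on the bed, driven by the hub through a rack: slides along the clamp's +y by 8 mm per radian. Origin: centre of its underside (pressing face 7 mm further to +y); axes as the clamp's. Its origin is near clamp y = 0.106 when the strips have just closed up; it begins 10 to 17 mm short (1.3 to 2.2 rad), then each 0.02 rad adds about 8 N
- near_strip: plain oak strip, 80 x 26 x 18 mm, lying loose on the clamp's bed, the one next to the jaw. Origin: centre of its underside, y across the strip.
- far_strip: plain oak strip, 80 x 26 x 18 mm, lying loose on the clamp's bed, the one next to the fence. Origin: centre of its underside, y across the strip.
- wrench: ratchet ring wrench, 0.25 to 0.4 kg, flat on the desk's right part: ring 61 mm outer, 46 mm bore dia., 22 mm high; straight handle 16 mm wide, 14 mm thick, ending 195 mm from the ring's centre. Origin: centre of the ring's underside; handle along -x, z up. A spring pawl in the bore snaps into the teeth as the ring goes down (few N); clockwise it catches within 0.42 rad, backwards it clicks freely
- wrench_grip (a point): middle of the place to hold the wrench: on the handle's centre line, 105 mm from the ring's centre, 15 mm over the underside; axes as the wrench's
- eraser: bystander: eraser 21 x 52 x 12 mm lying on the desk in front of the clamp; origin: centre of its underside
- sharpener: bystander: small brass pencil sharpener 16 x 25 x 12 mm lying in front of the clamp; origin: centre of its underside
- tape_roll: bystander: roll of tape 56 mm dia., 19 mm high, lying flat behind the clamp, before the monitor; origin: centre of its underside
- thread_spool: bystander: cotton reel 28 mm dia., 35 mm high, standing at the right edge of the desk; origin: centre of its underside

How it is judged:
By the outcome, as a careful person would: the job done as asked, in the order asked, and still so for the second after the job is handed in, with the robot touching nothing.
It also fails if it takes over 67 s, if anything falls off the work surface, if the arm or the gripper's body presses on something with over 40 N, if the wrist force passes 120 N, or if a joint passes its speed limit or range.

## Working session

There is one attempt and no reset: what is moved stays moved. The work goes in short steps, Python scripts to look and compute and a tool call to move; the robot and the scene stay as the last step left them, time stands still between calls to the robot, and variables do not carry over. Pictures are saved under pics/ and viewed, at most 10 in all, crops included, and the job is handed in when it is done.

Besides the shell and the picture viewer there is one more tool, called after "Request:" by a JSON object that holds its "fn" and its "kwargs". step_arm: Moves the arm, as the interface text tells. Its arguments: {"type":"object","properties":{"targets":{"type":"array","items":{"type":"array"}},"jaw":{"type":"number"},"grip_force":{"type":"number"}},"required":["targets"]}

```bash
mkdir -p pics; cat > h.py <<'E'
import numpy as np, cv2
from rig import env, get_image, close_job
def cam(n):
    d=get_image(n); R=cv2.Rodrigues(np.array(d['rvec'],float))[0]; t=np.array(d['tvec'],float).ravel()
    d['R'],d['t'],d['K']=R,t,np.array(d['intrinsics'],float); return d
def ray(d,u,v,z):
    c=-d['R'].T@d['t']; r=d['R'].T@np.linalg.inv(d['K'])@np.array([u,v,1.0]); return c+r*(z-c[2])/r[2]
def pts(d):
    z=d['z_map']; v,u=np.mgrid[:z.shape[0],:z.shape[1]]
    p=np.stack([u,v,np.ones_like(u)],-1)@np.linalg.inv(d['K']).T*z[...,None]
    return (p-d['t'])@d['R']
def save(d,n): cv2.imwrite('pics/'+n,cv2.cvtColor(d['img'],cv2.COLOR_RGB2BGR))
E
python3 - <<'E'
from h import *
import pickle
D={n:cam(n) for n in('top','side')}
pickle.dump(D,open('d0.pkl','wb'))
cv2.imwrite('pics/a.png',cv2.cvtColor(D['top']['img'],4)); cv2.imwrite('pics/b.png',cv2.cvtColor(D['side']['img'],4))
s=env.observe(); print(s)
for n in D: d=D[n]; print(n,-d['R'].T@d['t'],d['R'],d['K'])
E
```

```text
{'time_s': 0.1, 'q': array([-8.10344415e+01,  2.18357343e+01,  7.43790715e+01, -9.56329271e-04,
        8.38596555e+01, -1.23340229e+01]), 'qvel': array([-0.01504788, -0.15669252, -0.20819772,  0.01493522, -0.04017144,
       -0.02509745]), 'joint_efforts': array([ 4.73489868e-03, -4.49221945e+01, -2.31654060e+01, -8.40585790e-05,
        3.67700428e-03,  4.60412252e-05]), 'position': array([ 0.1997507 , -0.51215407,  0.23079449]), 'tool_rot': array([[ 9.31693258e-01,  3.63245957e-01, -2.18922279e-04],
       [ 3.63245929e-01, -9.31692414e-01,  1.28112983e-03],
       [ 2.61397003e-04, -1.27314265e-03, -9.99999155e-01]]), 'ft_force': array([1.5418959 , 1.03123798, 0.85344607]), 'wrist_torque': array([-0.03714647, -0.03380229,  0.02613855]), 'gripper_force': 0.0, 'grip_width': 0.08563423159910627}
top [ 0.42704998 -0.11210349  1.39574993] [[ 0.02273393 -0.99960403  0.01658168]
 [-0.99659803 -0.02397358 -0.07885201]
 [ 0.07921831 -0.01473266 -0.99674842]] [[538.11367438   0.         280.46930226]
 [  0.         538.11367438 204.54994348]
 [  0.           0.           1.        ]]
side [0.24221729 0.51628994 0.67669804] [[-0.91294524 -0.40781717  0.01470206]
 [-0.28136444  0.60295417 -0.74651211]
 [ 0.29557579 -0.68566131 -0.66520938]] [[425.08264733   0.         281.16071144]
 [  0.         425.08264733 214.00881865]
 [  0.           0.           1.        ]]
```

View pics/a.png

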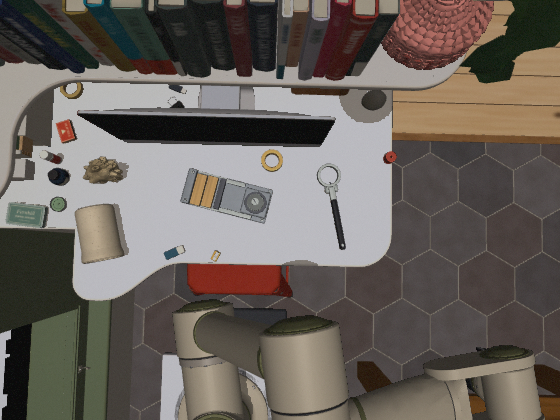

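View pics/b.png

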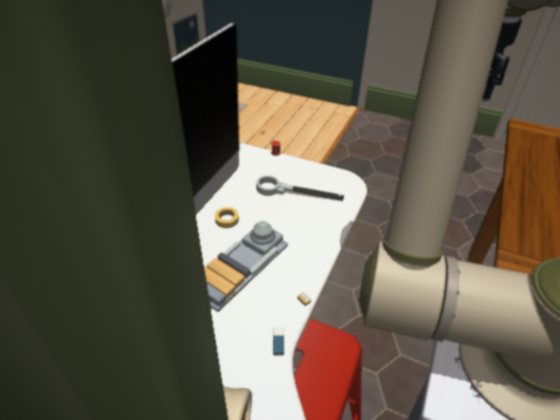

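The top view shows the wrench ring at (329,176) with its handle end at (343,248), the hub at (256,202), the strips around (200,188), the tape roll at (272,160) and the spool at (390,157). The side view shows the hub at (262,232) and the ring at (267,185).

```bash
python3 - <<'E'
from h import *
import pickle
D=pickle.load(open('d0.pkl','rb'))
d=D['top'];P=pts(d)
def prof(n,u,v): print(n,np.round(pts(D[n])[v,u],3))
for n,L in {'top':[(300,220),(336,205),(341,240),(329,165),(329,176),(256,202),(256,192),(240,190),(200,188),(272,160),(272,151),(390,157),(300,146),(175,252),(216,256)],'side':[(320,192),(267,185),(262,225),(262,240),(300,250),(258,190)]}.items():
    for u,v in L: prof(n,u,v)
# masks
h=P[...,2]; img=d['img'].astype(int)
hsv=cv2.cvtColor(d['img'],cv2.COLOR_RGB2HSV)
roi=np.zeros(h.shape,bool); roi[155:255,310:360]=1
m=roi&(img.min(2)<130); 
print('wrench px',m.sum(), 'heights', np.percentile(h[m],[5,25,50,75,95]))
for r in range(158,254,4):
    c=np.where(m[r])[0]
    if len(c): print(r,c.min(),c.max(),len(c),np.round(np.median(h[r,c]),3), img[r,c].mean().round())
big=np.hstack([cv2.resize(D['top']['img'][140:260,170:370],(800,480),interpolation=cv2.INTER_CUBIC)])
cv2.imwrite('pics/c.png',big[:,:,::-1])
E
```

```text
top [ 0.499 -0.185 -0.008]
top [ 0.538 -0.275  0.023]
top [ 0.449 -0.29   0.017]
top [ 0.642 -0.255  0.022]
top [ 0.615 -0.257  0.006]
top [ 0.537 -0.071  0.074]
top [ 0.566 -0.069  0.034]
top [ 0.572 -0.027  0.011]
top [0.573 0.073 0.033]
top [ 0.655 -0.108 -0.001]
top [ 0.675 -0.107  0.017]
top [ 0.665 -0.411  0.032]
top [ 0.679 -0.177  0.074]
top [0.409 0.134 0.012]
top [0.401 0.029 0.009]
side [ 0.481 -0.279  0.017]
side [ 0.624 -0.274 -0.004]
side [ 0.534 -0.061  0.07 ]
side [ 0.528 -0.048  0.04 ]
side [ 0.458 -0.092 -0.001]
side [ 0.63  -0.232  0.007]
wrench px 474 heights [-4.16983175e-05  1.20174526e-02  1.57158357e-02  1.87419975e-02
  2.35327838e-02]
166 326 332 7 0.022 82.0
170 318 337 4 0.02 86.0
174 317 337 2 0.017 76.0
178 317 337 3 0.02 85.0
182 319 334 5 0.011 100.0
186 324 332 7 0.02 100.0
190 324 335 4 0.013 117.0
194 329 329 1 0.015 83.0
198 330 330 1 0.019 75.0
202 330 337 8 0.019 56.0
206 331 337 7 0.02 43.0
210 332 338 7 0.017 41.0
214 333 339 7 0.017 46.0
218 334 340 7 0.016 48.0
222 335 340 6 0.015 41.0
226 335 341 7 0.016 46.0
230 336 342 7 0.014 43.0
234 337 343 7 0.015 44.0
238 337 343 7 0.015 46.0
242 338 344 7 0.015 47.0
246 339 345 7 0.012 66.0
```

View pics/c.png

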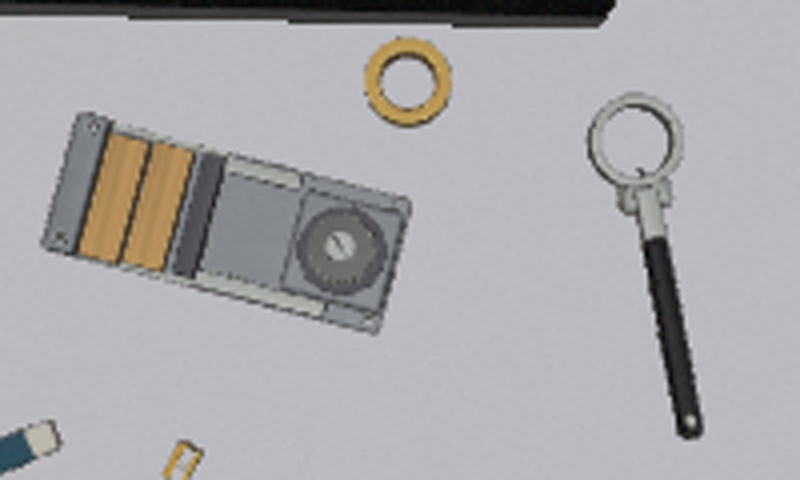

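The crop shows the clamp yawed about -13° (hub at crop (343,247), fence at (65,182)), and the strips and jaw clearly separate. The wrench handle runs roughly along world -x. Next I'll move the wrist camera over the wrench.

Request:
{"fn": "step_arm", "kwargs": {"targets": [[[0.98,-0.41,-0.07],[0,0,0.26]],[[0.98,-0.41,-0.07],[0,0,0.26]],[[0.98,-0.41,-0.07],[0,0,0.26]],[[0.98,-0.41,-0.07],[0,0,0.26]],[[0.98,-0.41,-0.07],[0,0,0.26]],[[0.98,-0.41,-0.07],[0,0,0.26]],[[0.98,-0.41,-0.07],[0,0,0.26]],[[0.98,-0.41,-0.07],[0,0,0.26]],[[0.98,-0.41,-0.07],[0,0,0.26]],[[0.98,-0.41,-0.07],[0,0,0.26]]]}}

```text
time_s: 0.93
position: [0.4297, -0.2899, 0.2521]
tool_rot: [[0.985, 0.17, -0.0], [0.17, -0.985, 0.0], [-0.0, -0.0, -1.0]]
ft_force: [-0.3, -0.0, -0.9]
grip_width: 0.0853
gripper_force: 0.0
```

```bash
python3 - <<'E'
from h import *
import pickle
d=cam('wrist'); pickle.dump(d,open('w1.pkl','wb')); save(d,'w1.png')
print(-d['R'].T@d['t'],d['R'],d['K'])
E
```

```text
[ 0.50083113 -0.2776073   0.39445424] [[ 1.70296352e-01 -9.85392888e-01 -9.25804833e-05]
 [-9.44473135e-01 -1.63251362e-01  2.85165725e-01]
 [-2.81015391e-01 -4.84752430e-02 -9.58478221e-01]] [[355.52009932   0.         276.83982107]
 [  0.         355.52009932 215.09082012]
 [  0.           0.           1.        ]]
```

View pics/w1.png

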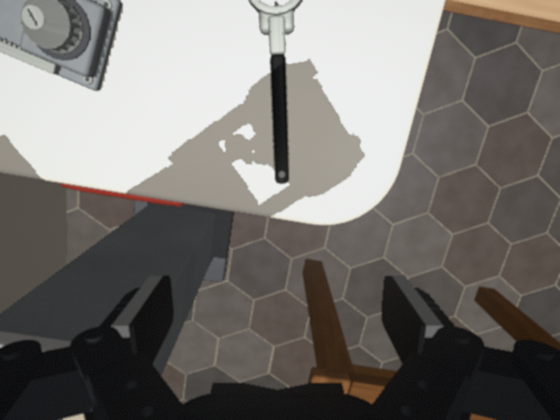

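The wrist view shows the handle along column 280, running down to (282,176). The ring at (275,5) is cut off and the hub is at (55,25). I'll move forward and left so both are in frame.

Request:
{"fn": "step_arm", "kwargs": {"targets": [[[0.35,-0.28,-0.06],[0,0,0]],[[0.35,-0.28,-0.06],[0,0,0]],[[0.35,-0.28,-0.06],[0,0,0]],[[0.35,-0.28,-0.06],[0,0,0]],[[0.35,-0.28,-0.06],[0,0,0]],[[0.35,-0.28,-0.06],[0,0,0]]]}}

```text
time_s: 1.48
position: [0.518, -0.1916, 0.2699]
tool_rot: [[0.986, 0.166, -0.001], [0.166, -0.986, 0.0], [-0.001, -0.0, -1.0]]
ft_force: [0.9, -0.1, -0.1]
grip_width: 0.0857
gripper_force: 0.0
```

```bash
python3 - <<'E'
from h import *
import pickle
d=cam('wrist'); pickle.dump(d,open('w2.pkl','wb')); save(d,'w2.png')
P=pts(pickle.load(open('d0.pkl','rb'))['side'])
Q=P[(P[...,2]>0.06)&(P[...,0]>.6)&(P[...,0]<.85)&(abs(P[...,1]+.1)<.2)]
for z in (.1,.15,.2,.25,.3,.35,.4,.45): 
  q=Q[abs(Q[:,2]-z)<.02]; print(z,len(q), q[:,0].min() if len(q) else 0)
E
```

```text
0.1 658 0.6723048896609137
0.15 775 0.6694626230600638
0.2 868 0.6678933508544971
0.25 1007 0.6657229169819614
0.3 1150 0.6644054570912066
0.35 1327 0.6626010054021285
0.4 1360 0.6613158104073042
0.45 0 0
```

View pics/w2.png

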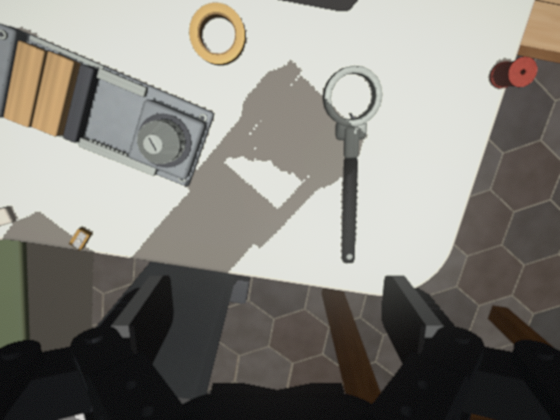

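The second wrist view shows the ring centred at (353,96), the handle end at (349,258), and the hub-tip disc at (153,144). The spool is at (515,72) and the tape roll at (217,34). The monitor front is at x≈0.66.

```bash
cat > m.py <<'E'
from h import *
import pickle
from scipy.optimize import least_squares
D=pickle.load(open('d0.pkl','rb')); W1,W2=[pickle.load(open(f'w{i}.pkl','rb')) for i in(1,2)]
def tri(obs):
    A=[];b=[]
    for d,(u,v) in obs:
        c=-d['R'].T@d['t']; r=d['R'].T@np.linalg.inv(d['K'])@np.array([u,v,1.]); r/=np.linalg.norm(r)
        M=np.eye(3)-np.outer(r,r);A.append(M);b.append(M@c)
    A=np.vstack(A);b=np.hstack(b);x,res,_,_=np.linalg.lstsq(A,b,rcond=None);return x,res
E
python3 - <<'E'
from m import *
def hole(d,box,bg):  # hole of ring: light component enclosed
    u0,v0,u1,v1=box; g=cv2.cvtColor(d['img'],cv2.COLOR_RGB2GRAY)[v0:v1,u0:u1]
    g=cv2.resize(g,None,fx=4,fy=4,interpolation=cv2.INTER_CUBIC)
    cs,_=cv2.findContours((g>bg).astype(np.uint8),cv2.RETR_CCOMP,cv2.CHAIN_APPROX_NONE)
    for c in cs:
        if cv2.contourArea(c)>1500:
            (x,y),ax,a=cv2.fitEllipse(cv2.convexHull(c)) if len(c)>5 else ((0,0),0,0)
            print('  area',cv2.contourArea(c)/16,'c',round((x+1.5)/4+u0,2),round((y+1.5)/4+v0,2),np.round(np.array(ax)/4,1))
for n,d,box in(('w2',W2,(312,56,395,140)),('top',D['top'],(308,156,350,196)),('side',D['side'],(248,170,290,200))):
    g=cv2.cvtColor(d['img'],cv2.COLOR_RGB2GRAY);u0,v0,u1,v1=box;print(n,np.percentile(g[v0:v1,u0:u1],[5,25,50,75,95]))
    for t in(170,185,200) if n!='top' else (150,160,170): print(t);hole(d,box,t)
g=cv2.cvtColor(W2['img'],cv2.COLOR_RGB2GRAY)
print(g[138:152:2,140:168:2])
g=cv2.cvtColor(D['top']['img'],cv2.COLOR_RGB2GRAY); print(g[196:209,248:264])
# handle w2
g=cv2.cvtColor(W2['img'],cv2.COLOR_RGB2GRAY)
for r in range(165,256,15):
    c=np.where(g[r,330:370]<80)[0]+330; print(r,c.min(),c.max(),len(c))
g=cv2.cvtColor(W1['img'],cv2.COLOR_RGB2GRAY)
for r in range(60,176,15):
    c=np.where(g[r,262:300]<70)[0]+262; print('w1',r,c.min(),c.max(),len(c))
E
```

```text
w2 [ 95. 139. 225. 226. 227.]
170
  area 4822.625 c 363.28 87.26 [ 88.6 125.1]
185
  area 4608.71875 c 363.38 87.1 [ 88.2 125.4]
200
  area 1248.5 c 351.28 96.42 [38.9 43.2]
  area 2697.78125 c 363.45 86.98 [ 88.  125.6]
top [116. 184. 186. 187. 188.]
150Traceback (most recent call last):
  File "<stdin>", line 12, in <module>
  File "<stdin>", line 8, in hole
cv2.error: OpenCV(4.12.0) /io/opencv/modules/imgproc/src/shapedescr.cpp:361: error: (-201:Incorrect size of input array) There should be at least 5 points to fit the ellipse in function 'fitEllipseNoDirect'
```

```bash
python3 - <<'E'
from m import *
def hole(d,box,bg):
    u0,v0,u1,v1=box; g=cv2.cvtColor(d['img'],cv2.COLOR_RGB2GRAY)[v0:v1,u0:u1]
    g=cv2.resize(g,None,fx=4,fy=4,interpolation=cv2.INTER_CUBIC)
    cs,_=cv2.findContours((g>bg).astype(np.uint8),cv2.RETR_LIST,cv2.CHAIN_APPROX_NONE)
    for c in cs:
        x,y,w,h=cv2.boundingRect(c)
        if cv2.contourArea(c)>1000 and len(c)>20 and w<g.shape[1]-8:
            (x,y),ax,a=cv2.fitEllipse(c)
            print('  area',cv2.contourArea(c)/16,'c',round((x+1.5)/4-.5+u0,2),round((y+1.5)/4-.5+v0,2),np.round(np.array(ax)/4,1))
for n,d,box in(('w2',W2,(312,56,395,122)),('top',D['top'],(308,156,350,187)),('side',D['side'],(248,170,290,200))):
    g=cv2.cvtColor(d['img'],cv2.COLOR_RGB2GRAY);u0,v0,u1,v1=box;print(n,np.percentile(g[v0:v1,u0:u1],[5,25,50,75,95]))
    for t in (150,165,180,200,215): print(t);hole(d,box,t)
g=cv2.cvtColor(W2['img'],cv2.COLOR_RGB2GRAY)
print(g[138:152:2,140:168:2])
g=cv2.cvtColor(D['top']['img'],cv2.COLOR_RGB2GRAY); print(g[196:209,248:264])
g=cv2.cvtColor(W2['img'],cv2.COLOR_RGB2GRAY)
for r in range(165,256,15):
    c=np.where(g[r,330:370]<80)[0]+330; print(r,c.min(),c.max(),len(c))
g=cv2.cvtColor(W1['img'],cv2.COLOR_RGB2GRAY)
for r in range(60,176,15):
    c=np.where(g[r,262:300]<70)[0]+262; print('w1',r,c.min(),c.max(),len(c))
E
```

```text
w2 [100. 186. 225. 226. 227.]
150
165
180
200
  area 1248.5 c 350.82 95.45 [38.4 41.6]
215
  area 1185.34375 c 350.94 95.42 [37.4 40.7]
top [117. 185. 186. 187. 188.]
150
  area 72.53125 c 329.32 174.73 [17.3 18.5]
165
  area 211.03125 c 327.78 175.29 [15.7 17.8]
180
  area 186.46875 c 328.39 175.23 [15.2 15.9]
200
215
side [ 94. 164. 236. 241. 241.]
150
  area 107.375 c 267.84 180.61 [ 8.3 20.2]
165
  area 123.125 c 267.74 180.71 [ 9.1 21.1]
180
  area 67.78125 c 267.88 185.9 [ 5.9 14.7]
200
215
[[125 124 148 186 157 158 199 196 195 184 145 132 133 132]
 [122 130 174 190 177 127 183 198 194 194 178 138 131 133]
 [125 135 184 190 190 145 150 197 196 195 192 149 131 132]
 [124 136 182 189 191 179 121 169 198 195 195 152 129 132]
 [124 129 174 190 190 191 155 133 193 197 193 149 129 132]
 [126 125 153 186 191 189 186 131 168 200 190 143 131 130]
 [130 125 125 161 187 191 192 163 165 197 167 134 131 133]]
[[ 88  97 102 102  99 102 105 103 103 103 107 106 104  62  86  84]
 [ 97 103 103 102 100 102 102 105 104 102 103 106 105 103  76  85]
 [103 104 101 101 102 140 172 169 149 121 106 105 
[... 232 characters left out ...]
139 171 172 167 131 177 173 140 108 109 109 111 114]
 [104 102 104 109 157 171 170 168 153 176 129 112 111 109 110 112]
 [104 105 105 106  81 156 172 170 141 131 115 113 113 112 114  99]
 [108 108 109 106 107 112 114 115 112 111 110 111 110 109  96  93]
 [110 107 107 107 108 107 110 111 109 110 110 111 109 109  77  92]
 [ 91 124 107 107 109 110 111 111 111 112 111 108 109  83  90  88]
 [ 87 109  95 109 108 110 108 111 111 110 112 110 108  91  84  84]]
165 344 356 13
180 344 355 12
195 343 355 13
210 344 354 11
225 343 354 12
240 343 353 11
255 343 345 3
w1 60 271 284 14
w1 75 271 285 15
w1 90 272 285 14
w1 105 272 285 14
w1 120 273 286 14
w1 135 274 286 13
w1 150 274 287 14
w1 165 275 287 13
```

```bash
cat >> m.py <<'E'
def bright(d,box,t):
    u0,v0,u1,v1=box; g=cv2.cvtColor(d['img'],cv2.COLOR_RGB2GRAY)[v0:v1,u0:u1].astype(float)
    n,l,s,c=cv2.connectedComponentsWithStats((g>t).astype(np.uint8)); k=1+np.argmax(s[1:,4])
    m=(l==k).astype(np.uint8); h=cv2.convexHull(cv2.findContours(m,0,cv2.CHAIN_APPROX_NONE)[0][0]); f=cv2.fillConvexPoly(m*0,h,1)
    v,u=np.nonzero(f); return (u.mean()+u0,v.mean()+v0),len(u)
E
python3 - <<'E'
from m import *
T,S=D['top'],D['side']
hb=[(n,d,bright(d,b,t)) for n,d,b,t in(('w2',W2,(138,132,170,158),160),('top',T,(246,194,264,210),130))]
print([(n,x) for n,d,x in hb]); 
for z in(.066,.070,.074): print(z,[np.round(ray(d,*x[0],z)[:2],4) for n,d,x in hb])
print('hub tri',tri([(d,x[0]) for n,d,x in hb]))
for n,d,uv in(('w2',W2,(350.9,95.4)),('top',T,(328.3,175.2))): print('ring',n,ray(d,*uv,.011))
print('ring tri',tri([(W2,(350.9,95.4)),(T,(328.3,175.2))]))
eh=[(W2,bright(W2,(344,252,354,262),70)),(W1,bright(W1,(276,168,288,180),70))]
for d,x in eh: print(x,ray(d,*x[0],.019))
print('hole tri',tri([(d,x[0]) for d,x in eh]))
# handle lines at z
for z in(.015,.019,.022):
    for n,d,R,lo,hi,th in(('w2',W2,range(165,246,5),330,370,80),('w1',W1,range(60,166,5),262,300,70),('top',T,range(206,243,3),325,350,90)):
        g=cv2.cvtColor(d['img'],cv2.COLOR_RGB2GRAY); p=[]
        wd=[]
        for r in R:
            c=np.where(g[r,lo:hi]<th)[0]+lo; p.append(ray(d,(c.min()+c.max())/2,r,z)[:2]); wd.append(np.linalg.norm(ray(d,c.max()+.5,r,z)-ray(d,c.min()-.5,r,z)))
        p=np.array(p); a=np.polyfit(p[:,0],p[:,1],1); print(z,n,'ang',np.degrees(np.arctan(a[0])),'y@.61',np.polyval(a,.613),'y@.51',np.polyval(a,.51),'w',np.mean(wd))
for n,d in(('w2',W2),('w1',W1)):
    P=pts(d); 
    for x0,x1 in((.45,.48),(.48,.51),(.51,.53),(.53,.55)):
        g=d['img'].max(2)<75; m=g&(P[...,0]>x0)&(P[...,0]<x1)&(abs(P[...,1]+.275)<.03)
        print(n,x0,m.sum(),np.percentile(P[m][:,2],[25,50,75]) if m.sum() else '')
E
```

```text
[('w2', ((np.float64(152.38698630136986), np.float64(143.84931506849315)), 292)), ('top', ((np.float64(254.6304347826087), np.float64(201.1086956521739)), 46))]
0.066 [array([ 0.5378, -0.0672]), array([ 0.5397, -0.0675])]
0.07 [array([ 0.5384, -0.0685]), array([ 0.5394, -0.0677])]
0.074 [array([ 0.539 , -0.0698]), array([ 0.5391, -0.0678])]
hub tri (array([ 0.53890768, -0.06806638,  0.06999243]), array([8.16479761e-07]))
ring w2 [ 0.61631779 -0.25530961  0.011     ]
ring top [ 0.61652646 -0.25501982  0.011     ]
ring tri (array([ 0.61609205, -0.25469256,  0.01423106]), array([1.90188001e-10]))
((np.float64(349.40506329113924), np.float64(256.253164556962)), 79) [ 0.43751288 -0.29318088  0.019     ]
((np.float64(281.2439024390244), np.float64(174.0)), 41) [ 0.43654965 -0.29344193  0.019     ]
hole tri (array([ 0.43633738, -0.29372579,  0.01651958]), array([1.52883633e-07]))
0.015 w2 ang 11.497061503783938 y@.61 -0.25612375265921905 y@.51 -0.27707383839677135 w 0.014069021940615808
0.015 w1 ang 11.900381853470611 y@.61 -0.25631646990146095 y@.51 -0.27802269125523127 w 0.014268569423082
[... 437 characters left out ...]
.022 w2 ang 11.497061503783993 y@.61 -0.2546878194927358 y@.51 -0.2756379052302882 w 0.013821073807231507
0.022 w1 ang 11.900381853470677 y@.61 -0.2562731617967834 y@.51 -0.2779793831505538 w 0.014005349314930466
0.022 top ang 11.793665388457686 y@.61 -0.25411025143563404 y@.51 -0.27561618813483907 w 0.016957689694631534
w2 0.45 241 [0.01479088 0.0153724  0.01607943]
w2 0.48 288 [0.01600207 0.01673477 0.01762624]
w2 0.51 1921 [0.33566239 0.33694988 0.33831296]
w2 0.53 4379 [0.33285614 0.33677915 0.34122579]
w1 0.45 448 [0.01476295 0.01559229 0.01642303]
w1 0.48 694 [0.01653494 0.01760771 0.39445424]
w1 0.51 310 [0.01735271 0.01812986 0.01877792]
w1 0.53 311 [0.0183828  0.01910443 0.01974698]
```

Request:
{"fn": "step_arm", "kwargs": {"targets": [[[-0.062,0.276,0.3],[0,0.062,-0.047]],[[-0.062,0.276,0.5],[0,0.062,-0.047]],[[-0.062,0.276,0.65],[0,0.062,-0.047]],[[-0.062,0.276,0.733],[0,0.062,-0.047]],[[-0.062,0.276,0.733],[0,0.062,-0.047]],[[-0.062,0.276,0.733],[0,0.062,-0.047]],[[-0.062,0.276,0.733],[0,0.062,-0.047]],[[-0.062,0.276,0.733],[0,0.062,-0.047]]], "jaw": 40, "grip_force": 80}}

```text
time_s: 2.2
position: [0.5127, -0.2765, 0.05]
tool_rot: [[0.979, 0.2, 0.046], [0.2, -0.98, 0.011], [0.047, -0.001, -0.999]]
ft_force: [0.4, 0.2, 0.4]
grip_width: 0.0399
gripper_force: 0.0
```

```bash
python3 - <<'E'
from m import *
d=cam('wrist'); pickle.dump(d,open('w3.pkl','wb')); save(d,'w3.png'); s=env.observe(); print(s['position'],s['tool_rot'],s['grip_width'],s['ft_force'],s['wrist_torque'])
E
```

```text
[ 0.51375684 -0.27657781  0.05174556] [[ 0.97831648  0.20133232  0.04860204]
 [ 0.20116993 -0.97952153  0.00826051]
 [ 0.04926985  0.00169587 -0.99878406]] 0.039765022031106614 [0.529373   0.25579933 0.0709658 ] [-0.0424838   0.02658159  0.0061977 ]
```

View pics/w3.png

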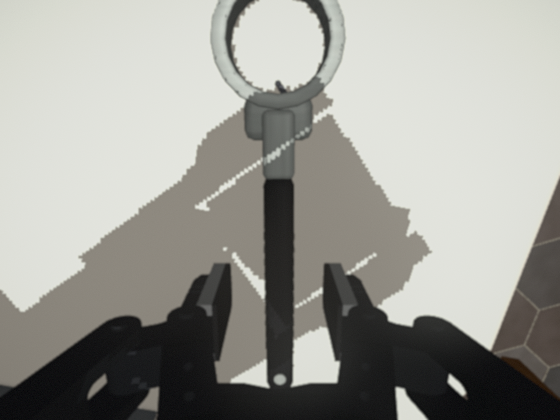

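The handle is centred between the fingers (column 280) with the ring ahead at (278,40). I'll descend and grip.

Request:
{"fn": "step_arm", "kwargs": {"targets": [[[0,0,0.08],[0,0,0]],[[0,0,0.13],[0,0,0]],[[0,0,0.15],[0,0,0]],[[0,0,0.16],[0,0,0]],[[0,0,0.16],[0,0,0]],[[0,0,0.16],[0,0,0]]]}}

```text
time_s: 2.75
position: [0.5169, -0.2754, 0.0041]
tool_rot: [[0.978, 0.203, 0.05], [0.203, -0.979, 0.007], [0.05, 0.003, -0.999]]
ft_force: [-0.1, -0.2, -0.3]
grip_width: 0.04
gripper_force: 0.0
```

Request:
{"fn": "step_arm", "kwargs": {"targets": [[[0,0,0],[0,0,0]],[[0,0,0],[0,0,0]],[[0,0,0],[0,0,0]],[[0,0,0],[0,0,0]],[[0,0,0],[0,0,0]],[[0,0,0],[0,0,0]],[[0,0,0],[0,0,0]]], "jaw": 0, "grip_force": 100}}

```text
time_s: 3.33
position: [0.5168, -0.2754, 0.0038]
tool_rot: [[0.978, 0.203, 0.049], [0.203, -0.979, 0.008], [0.05, 0.002, -0.999]]
ft_force: [-1.6, 0.1, 7.7]
grip_width: 0.0132
gripper_force: 98.1
```

Request:
{"fn": "step_arm", "kwargs": {"targets": [[[0,0,-0.03],[0,0,0]],[[0,0,-0.08],[0,0,0]],[[0,0,-0.15],[0,0,0]],[[0,0,-0.25],[0,0,0]],[[0,0,-0.35],[0,0,0]],[[0,0,-0.4],[0,0,0]],[[0,0,-0.4],[0,0,0]],[[0,0,-0.4],[0,0,0]]]}}

```text
time_s: 4.0
position: [0.5103, -0.2758, 0.1224]
tool_rot: [[0.978, 0.203, 0.048], [0.203, -0.979, 0.009], [0.049, 0.001, -0.999]]
ft_force: [-0.2, -0.8, -4.8]
grip_width: 0.0132
gripper_force: 98.4
```

```bash
python3 - <<'E'
from m import *
d=cam('wrist'); pickle.dump(d,open('w4.pkl','wb')); save(d,'w4.png'); T=cam('top');pickle.dump(T,open('t4.pkl','wb')); s=env.observe(); print(s['position'],s['tool_rot'],s['grip_width'],s['ft_force'],s['wrist_torque'])
E
```

```text
[ 0.50984732 -0.27541572  0.12071532] [[ 0.97811196  0.203092    0.04528394]
 [ 0.20279207 -0.97915811  0.01117026]
 [ 0.04660872 -0.00174254 -0.9989117 ]] 0.013238225155590692 [ 0.01270265  0.23496103 -4.36846202] [-0.0318738   0.19560645  0.01133887]
```

View pics/w4.png

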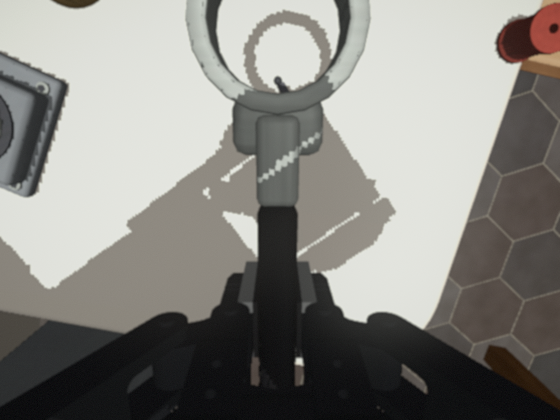

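The wrench is held and lifted. The ring is cut off at the image top (centre about (278,25)) with its shadow below. I'll measure the ring's pose and tilt from depth.

```bash
cat >> m.py <<'E'
def ringfit(d,P,zlo,c0,tag):
    r=np.hypot(P[...,0]-c0[0],P[...,1]-c0[1]); m=(r<.034)&(P[...,2]>zlo)&(P[...,2]<zlo+.06)&(d['z_map']>0)
    p=P[m]; A=np.c_[p[:,:2]-c0,np.ones(len(p))]
    w=np.ones(len(p),bool)
    for _ in range(6):
        a=np.linalg.lstsq(A[w],p[w,2],rcond=None)[0]; e=p[:,2]-A@a; w=(e>-.003)&(e<.004)
    q=p[w]; f=lambda x:np.hypot(q[:,0]-x[0],q[:,1]-x[1])-.0268
    s=least_squares(f,c0,loss='soft_l1',f_scale=.002)
    print(tag,len(p),w.sum(),'slope',a[:2],'z',a[2],'centre',s.x,'rms',np.sqrt(np.mean(f(s.x)**2)))
    return s.x,a
E
python3 - <<'E'
from m import *
d=pickle.load(open('w4.pkl','rb'));T=pickle.load(open('t4.pkl','rb'))
c0=np.array([.5098+.104,-.2754+.021])
for t,x in(('w4',d),('t4',T)): ringfit(x,pts(x),.1,c0,t)
# edges in top: dark handle line
P=pts(T); m=(T['img'].max(2)<75)&(abs(P[...,1]+.29)<.05)&(P[...,0]<.56)&(P[...,2]>.09)&(P[...,2]<.17)
q=P[m];print(len(q));
for lo in np.arange(.41,.56,.02): 
  w=q[abs(q[:,0]-lo)<.01]; print(round(lo,2),len(w),w.mean(0) if len(w) else'')
P=pts(d); m=(d['img'].max(2)<60)&(abs(P[...,1]+.27)<.012)&(P[...,0]<.6)&(P[...,0]>.5)&(P[...,2]>.09)&(P[...,2]<.17)
q=P[m]
for lo in np.arange(.5,.6,.01):
  w=q[abs(q[:,0]-lo)<.005]; print(round(lo,2),len(w),np.median(w,0) if len(w) else'')
E
```

```text
w4 6895 5761 slope [0.03350389 0.00404467] z 0.14082148256104973 centre [ 0.60887784 -0.2553793 ] rms 0.001940625517892181
t4 232 149 slope [0.06217949 0.01919877] z 0.14027910155244427 centre [ 0.60949766 -0.25382673] rms 0.0021096314467869584
107
0.41 0 
0.43 9 [ 0.4363916  -0.29354102  0.13362077]
0.45 59 [ 0.45061736 -0.28623973  0.13263812]
0.47 39 [ 0.46706728 -0.28226528  0.1328898 ]
0.49 0 
0.51 0 
0.53 0 
0.55 0 
0.5 489 [ 0.50256341 -0.27246144  0.13673671]
0.51 1288 [ 0.51128469 -0.27090935  0.13702758]
0.52 1635 [ 0.51835245 -0.27111605  0.13778109]
0.53 913 [ 0.53011618 -0.27178374  0.13712932]
0.54 1002 [ 0.5402218  -0.26972387  0.13735838]
0.55 100 [ 0.54560425 -0.27160077  0.13608786]
0.56 0 
0.57 0 
0.58 0 
0.59 37 [ 0.58841895 -0.26168367  0.12787819]
```

Request:
{"fn": "step_arm", "kwargs": {"targets": [[[-0.14,-0.148,-0.04],[0,-0.062,0]],[[-0.14,-0.148,-0.04],[0,-0.062,0]],[[-0.14,-0.148,-0.04],[0,-0.062,0]],[[-0.14,-0.148,-0.04],[0,-0.062,0]],[[-0.14,-0.148,-0.04],[0,-0.062,0]]]}}

```text
time_s: 4.52
position: [0.4601, -0.2414, 0.1314]
tool_rot: [[0.979, 0.203, -0.001], [0.203, -0.979, -0.0], [-0.001, 0.0, -1.0]]
ft_force: [0.5, 0.0, -3.7]
grip_width: 0.0134
gripper_force: 98.6
```

Request:
{"fn": "step_arm", "kwargs": {"targets": [[[0,0,0],[0,0,-0.15]],[[0,0,0],[0,0,-0.3]],[[0,0,0],[0,0,-0.45]],[[0,0,0],[0,0,-0.6]],[[0,0,0],[0,0,-0.75]],[[0,0,0],[0,0,-0.9]],[[0,0,0],[0,0,-1]],[[0,0,0],[0,0,-1]]]}}

```text
time_s: 5.18
position: [0.4603, -0.2417, 0.1315]
tool_rot: [[0.547, 0.837, -0.0], [0.837, -0.547, -0.0], [-0.001, -0.0, -1.0]]
ft_force: [-0.2, 0.1, -4.4]
grip_width: 0.0134
gripper_force: 98.6
```

Request:
{"fn": "step_arm", "kwargs": {"targets": [[[0,0,0],[0,0,-0.15]],[[0,0,0],[0,0,-0.3]],[[0,0,0],[0,0,-0.45]],[[0,0,0],[0,0,-0.6]],[[0,0,0],[0,0,-0.75]],[[0,0,0],[0,0,-0.9]],[[0,0,0],[0,0,-1]],[[0,0,0],[0,0,-1]],[[0,0,0],[0,0,-1]]]}}

```text
time_s: 5.93
position: [0.4602, -0.2415, 0.1319]
tool_rot: [[-0.199, 0.98, 0.0], [0.98, 0.199, -0.001], [-0.001, -0.0, -1.0]]
ft_force: [-0.2, 0.2, -4.2]
grip_width: 0.0134
gripper_force: 98.6
```

```bash
python3 - <<'E'
from m import *
s=env.observe(); print(s['time_s'],s['position'],s['tool_rot'],s['grip_width'],s['ft_force'],s['wrist_torque'],s['q'])
# clamp yaw from strips/fence colour in w2: bed edges via oak mask
d=D['top'];hsv=cv2.cvtColor(d['img'],cv2.COLOR_RGB2HSV);m=np.zeros(hsv.shape[:2],np.uint8);m[160:220,180:225]=cv2.inRange(hsv,(8,90,90),(25,255,255))[160:220,180:225]
v,u=np.nonzero(m); p=np.array([ray(d,a,b,.03)[:2] for a,b in zip(u,v)]); c=p.mean(0);H=np.array([.539,-.068]);print('oak c',c,'dir',np.degrees(np.arctan2(*(c-H)[::-1])),len(u))
E
```

```text
5.9333 [ 0.46015847 -0.24146631  0.13187462] [[-1.98689769e-01  9.80062433e-01  5.65269228e-05]
 [ 9.80062190e-01  1.98689759e-01 -6.95514054e-04]
 [-6.92878517e-04 -8.27916268e-05 -9.99999757e-01]] 0.013410450565567951 [-0.15175691  0.16349132 -4.21571593] [-0.11253196 -0.00412593 -0.04498386] [-4.07417713e+01  2.43924238e+01  8.82038516e+01 -3.04199297e-02
  6.73752654e+01 -5.21904278e+01]
oak c [0.56773723 0.06452702] dir 77.76536041961214 625
```

Request:
{"fn": "step_arm", "kwargs": {"targets": [[[0.05,0.1,0],[0,0,0]],[[0.1,0.2,0],[0,0,0]],[[0.14,0.3,0],[0,0,0]],[[0.174,0.372,0],[0,0,0]],[[0.174,0.372,0],[0,0,0]],[[0.174,0.372,0],[0,0,0]],[[0.174,0.372,0],[0,0,0]]]}}

```text
time_s: 6.52
position: [0.5583, -0.1676, 0.1318]
tool_rot: [[-0.201, 0.98, -0.001], [0.98, 0.201, -0.001], [-0.001, -0.001, -1.0]]
ft_force: [0.3, 0.8, -4.2]
grip_width: 0.0137
gripper_force: 99.0
```

```bash
python3 - <<'E'
from m import *
s=env.observe(); p=s['position'];print(p)
c0=p[:2]+.102*s['tool_rot'][:2,0]; print('pred',c0)
w=cam('wrist');T=cam('top');S=cam('side');pickle.dump((w,T,S),open('v5.pkl','wb'))
for t,x in(('w',w),('t',T),('s',S)): ringfit(x,pts(x),.11,c0,t)
im=np.hstack([cv2.resize(x['img'][v:v+120,u:u+120],(400,400),interpolation=cv2.INTER_CUBIC) for x,u,v in((T,200,140),(S,200,150))])
cv2.imwrite('pics/v5.png',im[:,:,::-1]); save(w,'w5.png')
E
```

```text
[ 0.55825096 -0.16762145  0.13178855]
pred [ 0.53774578 -0.06770382]
w 8269 6693 slope [-0.00043092  0.00397202] z 0.14522616432013777 centre [ 0.53779808 -0.0690108 ] rms 0.002299852004514439
t 119 87 slope [-0.03617246  0.04103996] z 0.1456612456803334 centre [ 0.53820418 -0.06815489] rms 0.0025194532423570525
s 596 198 slope [0.08479178 0.05647947] z 0.13973018520584277 centre [ 0.53425341 -0.06611262] rms 0.002056923409751164
```

View pics/w5.png

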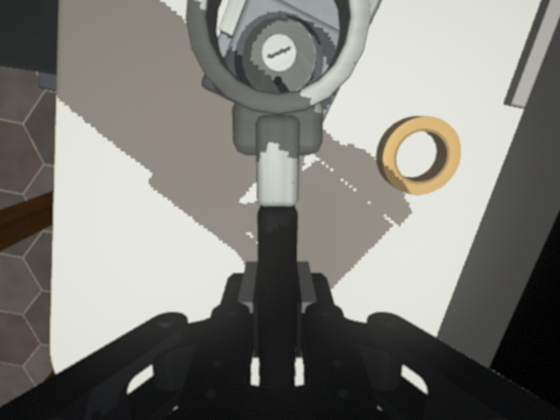

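View pics/v5.png

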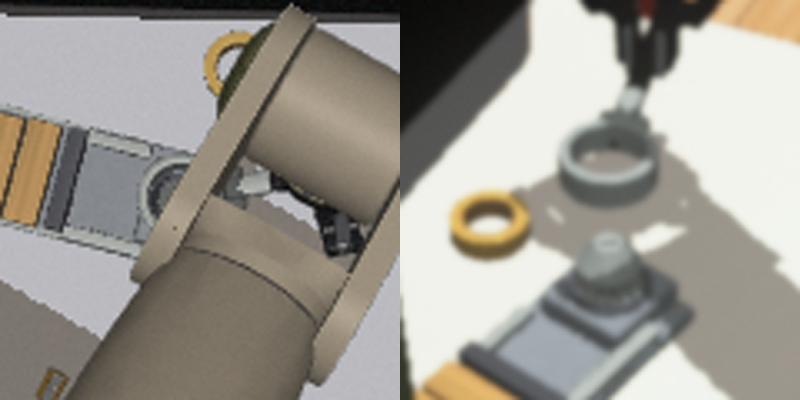

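The wrist view shows the hub tip at (281,50) inside the held ring, and the side crop shows the ring level above the hub. The tape roll is clear at (420,155). Now I'll descend in stages.

Request:
{"fn": "step_arm", "kwargs": {"targets": [[[0,0.004,0.05],[0,0,0]],[[0,0.004,0.1],[0,0,0]],[[0,0.004,0.15],[0,0,0]],[[0,0.004,0.18],[0,0,0]],[[0,0.004,0.2],[0,0,0]],[[0,0.004,0.21],[0,0,0]],[[0,0.004,0.22],[0,0,0]],[[0,0.004,0.22],[0,0,0]]]}}

```text
time_s: 7.33
position: [0.5598, -0.1674, 0.0662]
tool_rot: [[-0.203, 0.979, 0.0], [0.979, 0.203, -0.001], [-0.001, 0.0, -1.0]]
ft_force: [-1.0, 0.0, -3.2]
grip_width: 0.0128
gripper_force: 99.0
```

```bash
python3 - <<'E'
from m import *
s=env.observe(); p=s['position'];R=s['tool_rot'];print(p,R[:,0],s['ft_force'],s['wrist_torque'])
w=cam('wrist'); c0=p[:2]+.102*R[:2,0]; ringfit(w,pts(w),.06,c0,'w')
P=pts(w);m=(np.hypot(*(P[...,:2]-c0).transpose(2,0,1))<.02)&(abs(P[...,2]-.070)<.003)&(w['img'].min(2)>150); print('tip',m.sum(),P[m].mean(0), np.median(P[m],0), c0)
(x,n)=bright(w,(255,20,310,90),160);print(x,n,ray(w,*x,.070))
E
```

```text
[ 0.55979381 -0.16739857  0.06622171] [-0.20282355  0.97921478 -0.00101029] [-0.95324609  0.04565702 -3.17731165] [-0.09989133 -0.03119186  0.03238676]
w 13694 6190 slope [ 0.09739297 -0.37705275] z 0.07065321962275481 centre [ 0.54113073 -0.0690578 ] rms 0.012126526563854368
tip 2065 [ 0.53838084 -0.06860941  0.06984374] [ 0.53846303 -0.06849025  0.06986443] [ 0.53910581 -0.06751866]
(np.float64(276.7904468412943), np.float64(33.84052388289676)) 1298 [ 0.53953403 -0.07137915  0.07      ]
```

Request:
{"fn": "step_arm", "kwargs": {"targets": [[[-0.003,-0.002,0.01],[0,0,0]],[[-0.003,-0.002,0.02],[0,0,0]],[[-0.003,-0.002,0.03],[0,0,0]],[[-0.003,-0.002,0.04],[0,0,0]],[[-0.003,-0.002,0.04],[0,0,0]],[[-0.003,-0.002,0.04],[0,0,0]]]}}

```text
time_s: 7.88
position: [0.5597, -0.1686, 0.0543]
tool_rot: [[-0.203, 0.979, 0.001], [0.979, 0.203, -0.002], [-0.002, 0.001, -1.0]]
ft_force: [0.8, -1.7, -2.4]
grip_width: 0.013
gripper_force: 99.0
```

Request:
{"fn": "step_arm", "kwargs": {"targets": [[[0,0,0.01],[0,0,0]],[[0,0,0.02],[0,0,0]],[[0,0,0.028],[0,0,0]],[[0,0,0.035],[0,0,0]],[[0,0,0.035],[0,0,0]],[[0,0,0.035],[0,0,0]]]}}

```text
time_s: 8.38
position: [0.5591, -0.1681, 0.0434]
tool_rot: [[-0.203, 0.979, -0.001], [0.979, 0.203, -0.0], [-0.0, -0.001, -1.0]]
ft_force: [-0.9, -0.2, -4.1]
grip_width: 0.0132
gripper_force: 99.0
```

```bash
python3 - <<'E'
from m import *
s=env.observe();print(s['position'],s['tool_rot'][2],s['ft_force'],s['wrist_torque'])
E
```

```text
[ 0.5591184  -0.16812263  0.04336368] [-3.27803837e-04 -7.85391900e-04 -9.99999638e-01] [-0.91756329 -0.18688441 -4.08235336] [-0.2261769   0.13048442  0.0536785 ]
```

Still no contact; I'll go further in small steps until the flange pushes back.

Request:
{"fn": "step_arm", "kwargs": {"targets": [[[0,0,0.003],[0,0,0]],[[0,0,0.006],[0,0,0]],[[0,0,0.006],[0,0,0]]]}}

```text
time_s: 8.63
position: [0.5594, -0.1683, 0.0419]
tool_rot: [[-0.203, 0.979, 0.0], [0.979, 0.203, -0.001], [-0.001, 0.0, -1.0]]
ft_force: [-0.2, 0.0, -3.0]
grip_width: 0.0132
gripper_force: 99.0
```

Request:
{"fn": "step_arm", "kwargs": {"targets": [[[0,0,0.003],[0,0,0]],[[0,0,0.006],[0,0,0]],[[0,0,0.006],[0,0,0]]]}}

```text
time_s: 8.88
position: [0.5596, -0.1685, 0.0405]
tool_rot: [[-0.203, 0.979, 0.001], [0.979, 0.203, -0.001], [-0.001, 0.001, -1.0]]
ft_force: [-1.4, -0.6, 2.7]
grip_width: 0.0128
gripper_force: 99.8
```

```bash
cat >> m.py <<'E'
H=np.array([.5387,-.0683])
def tq(n=10,name='wrist'):
    L=[]
    for i in range(n):
        w=cam(name); s=env.observe(); F,t=s['ft_force'],s['wrist_torque']; a=s['position'][:2]-H
        L.append(np.r_[F,t[2],t[2]+a[0]*F[1]-a[1]*F[0]])
    L=np.array(L); R=s['tool_rot'];print('t',s['time_s'],'pos',s['position'].round(4),'yaw',np.degrees(np.arctan2(R[1,0],R[0,0])).round(2),'F',L[:,:3].mean(0).round(2),'tz',L[:,3].mean().round(3),'Mhub',L[:,4].mean().round(3),'+-',(L[:,4].std()/n**.5).round(3))
    h=H-s['position'][:2]; print('r',np.hypot(*h),'hub in tool x,y',R[:2,0]@h,R[:2,1]@h)
    return w,s
def jaw(d):
    # dark jaw's clamp-y from depth-free: oak + dark masks by ray at z=.03 in clamp axes
    a=np.radians(77.3); ey=np.array([np.cos(a),np.sin(a)]); ex=np.array([ey[1],-ey[0]])
    g=d['img'].astype(int); P=pts(d); ok=d['z_map']>0
    r=P[...,:2]-H; y=r@ey; x=r@ex
    m=ok&(abs(x)<.03)&(y>.05)&(y<.165)&(P[...,2]>.02)&(P[...,2]<.045)
    hs=cv2.cvtColor(d['img'],cv2.COLOR_RGB2HSV); oak=m&(hs[...,1]>90); dk=m&(hs[...,1]<90)&(g.max(2)<110)
    for n,k in(('oak',oak),('dark',dk)): print(n,k.sum(),np.percentile(y[k],[3,50,97]).round(4) if k.sum()>5 else '')
E
python3 - <<'E'
from m import *
w,s=tq(8); ringfit(w,pts(w),.045,H,'w')
jaw(D['top']); jaw(cam('top')); jaw(cam('side'))
E
```

```text
t 9.2833 pos [ 0.5596 -0.1685  0.0403] yaw 101.71 F [-0.48 -1.73  2.61] tz 0.083 Mhub -0.002 +- 0.016
r 0.10230821465052033 hub in tool x,y 0.10230804660288716 -0.0001130805450027357
w 16403 7940 slope [-0.06333613  0.29640785] z 0.06269685303395114 centre [ 0.53828374 -0.06659649] rms 0.007137259750091832
oak 486 [0.1099 0.1375 0.1618]
dark 145 [0.0884 0.095  0.1087]
oak 485 [0.1098 0.1376 0.1613]
dark 141 [0.0884 0.095  0.1028]
oak 634 [0.1083 0.1326 0.1607]
dark 163 [0.0899 0.0973 0.1017]
```

Request:
{"fn": "step_arm", "kwargs": {"targets": [[[0.0013,-0.0297,0],[0,0,0.111]],[[0.0052,-0.0592,0],[0,0,0.222]],[[0.0116,-0.0883,0],[0,0,0.333]],[[0.0206,-0.1166,0],[0,0,0.444]],[[0.0206,-0.1166,0],[0,0,0.444]]]}}

```text
time_s: 9.8
position: [0.5235, -0.1691, 0.0404]
tool_rot: [[0.148, 0.989, 0.001], [0.989, -0.148, -0.001], [-0.0, 0.001, -1.0]]
ft_force: [3.3, 0.7, 2.8]
grip_width: 0.0133
gripper_force: 99.9
```

```bash
python3 - <<'E'
from m import *
w,s=tq(6)
jaw(cam('top')); jaw(cam('side'))
E
```

```text
t 10.1 pos [ 0.5243 -0.1693  0.0401] yaw 81.82 F [ 1.15 -0.27  3.26] tz -0.11 Mhub 0.01 +- 0.022
r 0.10202955959324139 hub in tool x,y 0.10202939460114065 -0.0001619022011316322
oak 483 [0.1099 0.1375 0.1617]
dark 150 [0.088  0.0951 0.1089]
oak 631 [0.1078 0.1326 0.1605]
dark 165 [0.0905 0.0977 0.1019]
```

Request:
{"fn": "step_arm", "kwargs": {"targets": [[[0.0013,-0.0297,0],[0,0,0.111]],[[0.0052,-0.0592,0],[0,0,0.222]],[[0.0116,-0.0883,0],[0,0,0.333]],[[0.0206,-0.1166,0],[0,0,0.444]],[[0.0319,-0.1441,0],[0,0,0.556]],[[0.0457,-0.1705,0],[0,0,0.667]],[[0.0617,-0.1956,0],[0,0,0.778]],[[0.0798,-0.2192,0],[0,0,0.889]],[[0.0999,-0.2411,0],[0,0,1]]]}}

```text
time_s: 10.95
position: [0.4572, -0.1299, 0.0403]
tool_rot: [[0.804, 0.595, 0.002], [0.595, -0.804, -0.003], [0.0, 0.004, -1.0]]
ft_force: [3.4, -3.2, 2.4]
grip_width: 0.0131
gripper_force: 99.8
```

```bash
python3 - <<'E'
from m import *
w,s=tq(6)
jaw(cam('top')); jaw(cam('side'))
E
```

```text
t 11.25 pos [ 0.4574 -0.1299  0.0402] yaw 36.84 F [ 2.93 -2.8   2.5 ] tz -0.279 Mhub 0.129 +- 0.041
r 0.10194943503397953 hub in tool x,y 0.10194807943415318 -0.0005245159664341964
oak 483 [0.1101 0.1375 0.1618]
dark 139 [0.0941 0.1008 0.1085]
oak 633 [0.1072 0.1327 0.1608]
dark 103 [0.0958 0.1003 0.1053]
```

Request:
{"fn": "step_arm", "kwargs": {"targets": [[[0.0013,0.0297,0],[0,0,-0.111]],[[0.0052,0.0592,0],[0,0,-0.222]],[[0.0116,0.0883,0],[0,0,-0.333]],[[0.0206,0.1166,0],[0,0,-0.444]],[[0.0319,0.1441,0],[0,0,-0.556]],[[0.0457,0.1705,0],[0,0,-0.667]],[[0.0617,0.1956,0],[0,0,-0.778]],[[0.0798,0.2192,0],[0,0,-0.889]],[[0.0999,0.2411,0],[0,0,-1]]]}}

```text
time_s: 12.1
position: [0.5232, -0.1689, 0.0397]
tool_rot: [[0.138, 0.99, -0.003], [0.99, -0.138, 0.001], [0.0, -0.003, -1.0]]
ft_force: [-0.9, 0.5, 4.7]
grip_width: 0.0134
gripper_force: 100.3
```

Request:
{"fn": "step_arm", "kwargs": {"targets": [[[0.0013,0.0297,0],[0,0,-0.111]],[[0.0052,0.0592,0],[0,0,-0.222]],[[0.0116,0.0883,0],[0,0,-0.333]],[[0.0206,0.1166,0],[0,0,-0.444]],[[0.0206,0.1166,0],[0,0,-0.444]]]}}

```text
time_s: 12.52
position: [0.5593, -0.1677, 0.0396]
tool_rot: [[-0.209, 0.978, -0.003], [0.978, 0.209, 0.0], [0.001, -0.002, -1.0]]
ft_force: [-0.6, -2.1, 5.2]
grip_width: 0.0132
gripper_force: 100.3
```

```bash
python3 - <<'E'
from m import *
w,s=tq(8)
jaw(cam('top')); jaw(cam('side'))
E
```

```text
t 12.9167 pos [ 0.5587 -0.1678  0.0398] yaw 101.73 F [ 0.16 -0.66  5.07] tz -0.008 Mhub -0.006 +- 0.025
r 0.10151391242301465 hub in tool x,y 0.10151155468411735 0.0006898074698777211
oak 485 [0.1099 0.1373 0.1617]
dark 140 [0.0942 0.1007 0.1082]
oak 632 [0.1073 0.1325 0.1607]
dark 104 [0.0955 0.1003 0.1049]
```

Request:
{"fn": "step_arm", "kwargs": {"targets": [[[0.0013,-0.0297,0],[0,0,0.111]],[[0.0052,-0.0592,0],[0,0,0.222]],[[0.0116,-0.0883,0],[0,0,0.333]],[[0.0206,-0.1166,0],[0,0,0.444]],[[0.0319,-0.1441,0],[0,0,0.556]],[[0.0457,-0.1705,0],[0,0,0.667]]]}}

```text
time_s: 13.52
position: [0.507, -0.1655, 0.0403]
tool_rot: [[0.319, 0.948, 0.003], [0.948, -0.319, -0.002], [-0.001, 0.003, -1.0]]
ft_force: [5.1, 1.2, 2.0]
grip_width: 0.0136
gripper_force: 99.9
```

```bash
python3 - <<'E'
from m import *
w,s=tq(8)
jaw(cam('top')); jaw(cam('side'))
E
```

```text
t 13.9167 pos [ 0.5071 -0.1654  0.0402] yaw 71.77 F [4.5  0.06 2.99] tz -0.283 Mhub 0.152 +- 0.022
r 0.10210935676638463 hub in tool x,y 0.10210851491127855 -0.0004055945519676934
oak 485 [0.1118 0.1378 0.1616]
dark 139 [0.0958 0.1022 0.1095]
oak 617 [0.1091 0.1338 0.1608]
dark 93 [0.0976 0.1019 0.1057]
```

Request:
{"fn": "step_arm", "kwargs": {"targets": [[[0.0013,-0.0297,0],[0,0,0.111]],[[0.0052,-0.0592,0],[0,0,0.222]],[[0.0116,-0.0883,0],[0,0,0.333]]]}}

```text
time_s: 14.27
position: [0.4829, -0.1539, 0.0402]
tool_rot: [[0.552, 0.834, 0.002], [0.834, -0.552, -0.002], [-0.001, 0.003, -1.0]]
ft_force: [7.1, 0.6, 2.4]
grip_width: 0.0134
gripper_force: 100.0
```

```bash
python3 - <<'E'
from m import *
w,s=tq(8)
jaw(cam('top')); jaw(cam('side'))
E
```

```text
t 14.6667 pos [ 0.483  -0.1539  0.0402] yaw 56.81 F [ 5.52 -0.97  2.91] tz -0.383 Mhub 0.143 +- 0.022
r 0.10213338914593516 hub in tool x,y 0.10213302854960175 -0.0002646059106546144
oak 475 [0.1136 0.1377 0.1621]
dark 141 [0.0976 0.1044 0.1116]
oak 597 [0.1108 0.1355 0.1608]
dark 94 [0.0993 0.1037 0.1075]
```

Request:
{"fn": "step_arm", "kwargs": {"targets": [[[0.0003,-0.0149,0],[0,0,0.0556]],[[0.0013,-0.0297,0],[0,0,0.111]]]}}

```text
time_s: 14.93
position: [0.4759, -0.1489, 0.0402]
tool_rot: [[0.62, 0.785, 0.002], [0.785, -0.62, -0.002], [-0.001, 0.002, -1.0]]
ft_force: [5.6, -2.3, 2.9]
grip_width: 0.0133
gripper_force: 100.0
```

```bash
python3 - <<'E'
from m import *
w,s=tq(12,'top')
jaw(w); jaw(cam('side'))
E
```

```text
t 15.5333 pos [ 0.4758 -0.1488  0.0402] yaw 51.82 F [ 4.87 -1.55  2.96] tz -0.341 Mhub 0.148 +- 0.013
r 0.10214797719861403 hub in tool x,y 0.10214764890414783 -0.00025381388911646516
oak 472 [0.1142 0.139  0.1625]
dark 141 [0.0987 0.1045 0.1122]
oak 586 [0.1114 0.1354 0.1608]
dark 98 [0.1001 0.1046 0.1089]
```

Request:
{"fn": "step_arm", "kwargs": {"targets": [[[0.0001,-0.0119,0],[0,0,0.0444]]]}}

```text
time_s: 15.67
position: [0.4734, -0.1469, 0.0402]
tool_rot: [[0.645, 0.764, 0.002], [0.764, -0.645, -0.002], [-0.0, 0.003, -1.0]]
ft_force: [5.2, -2.5, 3.4]
grip_width: 0.0134
gripper_force: 100.0
```

```bash
python3 - <<'E'
from m import *
w,s=tq(12,'top')
jaw(w); jaw(cam('side'))
E
```

```text
t 16.2667 pos [ 0.473  -0.1465  0.0402] yaw 49.84 F [ 5.32 -1.55  2.78] tz -0.338 Mhub 0.18 +- 0.017
r 0.10213966564199696 hub in tool x,y 0.10213925290792848 -0.0002867600172427505
oak 477 [0.1144 0.1391 0.1631]
dark 139 [0.099  0.1055 0.1127]
oak 591 [0.1114 0.1355 0.1611]
dark 94 [0.1003 0.1044 0.1088]
```

Request:
{"fn": "step_arm", "kwargs": {"targets": [[[0.0001,-0.0119,0],[0,0,0.0444]]]}}

```text
time_s: 16.4
position: [0.4707, -0.1446, 0.0402]
tool_rot: [[0.671, 0.741, 0.002], [0.741, -0.671, -0.002], [-0.0, 0.003, -1.0]]
ft_force: [6.1, -1.0, 3.2]
grip_width: 0.0133
gripper_force: 100.0
```

```bash
python3 - <<'E'
from m import *
w,s=tq(10,'top')
jaw(w)
E
```

```text
t 16.9 pos [ 0.4704 -0.1442  0.0402] yaw 47.84 F [ 5.56 -1.46  3.14] tz -0.322 Mhub 0.2 +- 0.014
r 0.10216100399308706 hub in tool x,y 0.10216052764072407 -0.00031000301034122077
oak 471 [0.1146 0.1391 0.1632]
dark 139 [0.099  0.1054 0.1127]
```

Request:
{"fn": "step_arm", "kwargs": {"targets": [[[0.0001,-0.0119,0],[0,0,0.0444]]]}}

```text
time_s: 16.98
position: [0.4681, -0.1422, 0.0402]
tool_rot: [[0.696, 0.718, 0.002], [0.718, -0.696, -0.002], [-0.0, 0.003, -1.0]]
ft_force: [5.5, -1.5, 3.0]
grip_width: 0.0132
gripper_force: 100.0
```

```bash
python3 - <<'E'
from m import *
w,s=tq(10,'top')
jaw(w)
E
```

```text
t 17.4833 pos [ 0.4678 -0.1418  0.0402] yaw 45.85 F [ 5.54 -1.88  2.9 ] tz -0.336 Mhub 0.204 +- 0.028
r 0.10216649517270936 hub in tool x,y 0.10216597775737493 -0.00032405698102418303
oak 472 [0.1147 0.1391 0.1631]
dark 138 [0.0993 0.1056 0.1132]
```

Request:
{"fn": "step_arm", "kwargs": {"targets": [[[0.0001,-0.0089,0],[0,0,0.0333]]]}}

```text
time_s: 17.57
position: [0.4661, -0.1403, 0.0402]
tool_rot: [[0.715, 0.699, 0.002], [0.699, -0.715, -0.002], [-0.0, 0.003, -1.0]]
ft_force: [6.1, -2.0, 2.3]
grip_width: 0.0134
gripper_force: 100.0
```

```bash
python3 - <<'E'
from m import *
w,s=tq(12,'top')
jaw(w)
E
```

```text
t 18.1667 pos [ 0.4659 -0.14    0.0402] yaw 44.35 F [ 5.63 -1.74  2.75] tz -0.323 Mhub 0.207 +- 0.016
r 0.10217192709133738 hub in tool x,y 0.10217123533745805 -0.00037496828754212964
oak 468 [0.1152 0.139  0.1632]
dark 141 [0.0994 0.1061 0.1131]
```

Request:
{"fn": "step_arm", "kwargs": {"targets": [[[0.0001,-0.0089,0],[0,0,0.0333]]]}}

```text
time_s: 18.25
position: [0.4643, -0.1384, 0.0402]
tool_rot: [[0.733, 0.68, 0.002], [0.68, -0.733, -0.002], [-0.0, 0.003, -1.0]]
ft_force: [5.0, -1.5, 3.1]
grip_width: 0.0132
gripper_force: 99.9
```

```bash
python3 - <<'E'
from m import *
w,s=tq(12,'top')
jaw(w)
E
```

```text
t 18.85 pos [ 0.464  -0.1381  0.0402] yaw 42.85 F [ 5.37 -1.86  2.87] tz -0.305 Mhub 0.208 +- 0.02
r 0.10217033212003894 hub in tool x,y 0.1021696773907865 -0.0003651879870491403
oak 474 [0.1155 0.1391 0.163 ]
dark 138 [0.0999 0.1061 0.1132]
```

Request:
{"fn": "step_arm", "kwargs": {"targets": [[[0.0001,-0.0089,0],[0,0,0.0333]]]}}

```text
time_s: 18.93
position: [0.4625, -0.1364, 0.0402]
tool_rot: [[0.75, 0.661, 0.002], [0.661, -0.75, -0.002], [-0.0, 0.003, -1.0]]
ft_force: [5.7, -2.8, 3.1]
grip_width: 0.013
gripper_force: 99.9
```

```bash
python3 - <<'E'
from m import *
w,s=tq(8,'top')
jaw(w)
E
```

```text
t 19.3333 pos [ 0.4623 -0.1362  0.0402] yaw 41.36 F [ 5.5  -2.2   2.44] tz -0.303 Mhub 0.239 +- 0.026
r 0.10218761945710238 hub in tool x,y 0.10218651874101793 -0.00047388526638899653
oak 466 [0.1154 0.1395 0.1633]
dark 142 [0.0999 0.1064 0.1135]
```

Request:
{"fn": "step_arm", "kwargs": {"targets": [[[0.0001,-0.0089,0],[0,0,0.0333]]]}}

```text
time_s: 19.42
position: [0.4608, -0.1346, 0.0402]
tool_rot: [[0.767, 0.641, 0.002], [0.641, -0.767, -0.003], [-0.0, 0.003, -1.0]]
ft_force: [5.3, -3.0, 2.3]
grip_width: 0.0133
gripper_force: 99.9
```

```bash
python3 - <<'E'
from m import *
w,s=tq(12,'top')
jaw(w)
E
```

```text
t 20.0167 pos [ 0.4607 -0.1343  0.0402] yaw 39.87 F [ 5.74 -3.    2.45] tz -0.255 Mhub 0.358 +- 0.017
r 0.1021667452928439 hub in tool x,y 0.10216461168976994 -0.0006601575916836342
oak 464 [0.1153 0.1397 0.1633]
dark 140 [0.0997 0.1064 0.1138]
```

Request:
{"fn": "step_arm", "kwargs": {"targets": [[[0,-0.0048,0],[0,0,0.0178]]]}}

```text
time_s: 20.1
position: [0.46, -0.1335, 0.0402]
tool_rot: [[0.776, 0.63, 0.002], [0.63, -0.776, -0.003], [-0.0, 0.003, -1.0]]
ft_force: [6.2, -4.6, 1.3]
grip_width: 0.0128
gripper_force: 99.9
```

```bash
python3 - <<'E'
from m import *
w,s=tq(20,'top')
jaw(w)
E
```

```text
t 21.1 pos [ 0.4599 -0.1334  0.0402] yaw 39.07 F [ 5.97 -3.61  2.52] tz -0.223 Mhub 0.45 +- 0.014
r 0.10220146166192125 hub in tool x,y 0.10219796337560112 -0.0008454213173614811
oak 468 [0.1151 0.1395 0.1634]
dark 136 [0.1001 0.1064 0.1134]
```

Request:
{"fn": "step_arm", "kwargs": {"targets": [[[0,0,0],[0,0,0]],[[0,0,0],[0,0,0]],[[0,0,0],[0,0,0]],[[0,0,0],[0,0,0]],[[0,0,0],[0,0,0]],[[0,0,0],[0,0,0]]], "jaw": 45}}

```text
time_s: 21.6
position: [0.4586, -0.1322, 0.0399]
tool_rot: [[0.778, 0.629, -0.001], [0.629, -0.778, -0.001], [-0.001, -0.0, -1.0]]
ft_force: [0.1, 0.0, -0.3]
grip_width: 0.045
gripper_force: 0.0
```

Request:
{"fn": "step_arm", "kwargs": {"targets": [[[0,0,-0.03],[0,0,0]],[[0,0,-0.08],[0,0,0]],[[0,0,-0.16],[0,0,0]],[[0,0,-0.26],[0,0,0]],[[-0.1,0,-0.36],[0,0,0]],[[-0.2,0,-0.45],[0,0,0]],[[-0.3,0,-0.5],[0,0,0]],[[-0.3,0,-0.5],[0,0,0]],[[-0.3,0,-0.5],[0,0,0]]]}}

```text
time_s: 22.35
position: [0.3884, -0.1895, 0.1913]
tool_rot: [[0.779, 0.627, 0.002], [0.627, -0.779, -0.002], [0.0, 0.003, -1.0]]
ft_force: [0.3, -0.2, 0.2]
grip_width: 0.0451
gripper_force: 0.0
```

```bash
python3 - <<'E'
from m import *
s=env.observe();print(s['position'],s['ft_force'],s['grip_width'],s['time_s'])
w=cam('wrist');t=cam('top');S=cam('side');jaw(t);jaw(w)
P=pts(w); print(P[...,:].shape); ringfit(w,P,.04,H,'w')
a=cv2.resize(w['img'],(400,300)); b=cv2.resize(t['img'][130:265,160:400],(400,225)); c=cv2.resize(S['img'][140:380,180:360],(400,533))
im=np.zeros((540,800,3),np.uint8); im[:300,:400]=a; im[300:525,:400]=b; im[:533,400:]=c; cv2.imwrite('pics/end.png',im[:,:,::-1])
E
```

```text
[ 0.38841263 -0.18947473  0.1912984 ] [ 0.33988079 -0.16940401  0.15341789] 0.045068207185335794 22.35
oak 467 [0.1155 0.1395 0.163 ]
dark 140 [0.0999 0.1062 0.1139]
oak 0 
dark 0 
(420, 560, 3)
w 0 0 slope [0. 0.] z 0.0 centre [ 0.5387 -0.0683] rms nan
  return _methods._mean(a, axis=axis, dtype=dtype,
  ret = ret.dtype.type(ret / rcount)
```

View pics/end.png

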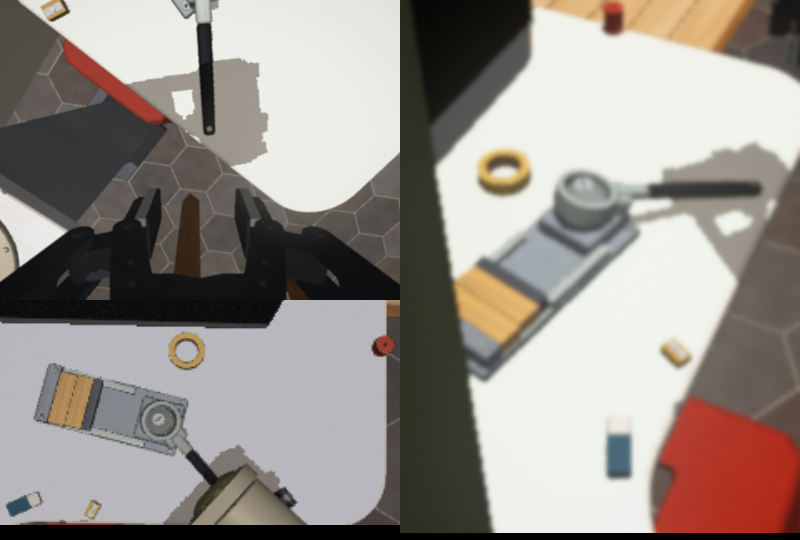

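The final view shows the wrench seated on the hub and the strips closed up between the jaw and the fence. The bystanders are where they were, and the gripper is clear.

```bash
python3 -c "
from rig import close_job
print(close_job())"
```

```text
the job is handed in; nothing more can be done
None
```

I handed the job in after about 22 s of the 67 s allowed, with the strips clamped against the fence, the wrench left on the hub and the gripper clear; the hub torque is estimated at 0.55 N m (range 0.49–0.60), inferred from a noisy 0.45 N m held-still reading and the angle turned after contact.

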